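# Change over to the standby supply on a row of pull-to-unlock toggles

### The arm

A 6-joint arm with a two-finger parallel gripper is mounted at the origin on a cart in front of the work surface, level with it; the furniture and walls round the work are solid. World frame = base frame: x ahead of the robot, y to its left, z up, the work surface at z = 0. Lengths are in m, angles in rad, forces in N, time in s.
With the tool pointing down it reaches from about 0.325 to 0.85 m from the base axis. Payload 15.5 kg.
Tool frame: the origin (TCP) lies between the finger pads; the fingertips stand arm.tip_reach ahead of it and the grasp point (between the pads) lies 11 mm behind it (arm.tip_reach is the distance from the TCP to the fingertips, in m); z points along the fingers, y is the line along which they close (so a half turn about z gives the same grasp; the last joint's range is limited). The gripper opens to 91 mm and grips with 3 to 60 N. Pads are 32 mm wide; open, the fingers measure 118 mm over their backs; the gripper's body (76 mm by 178 mm) begins 60 mm behind the grasp point.
Start: joints at [1.192, 0.494, 1.345, -0, 1.302, -0.096], TCP at [0.174, 0.6, 0.222] pointing down, gripper open.
Joint ranges: [-2.91, 2.91], [-0.82, 2.16], [0.22, 2.67], [-1.22, 4.37], [0.12, 2.79], [-3.08, 3.08]. Speed limits (rad/s): [1.89, 1.89, 2.57, 3.01, 3.01, 3.01].

### API

Orientations are given as a unit quaternion [w, x, y, z].
In Python, from station import arm gives the robot as it stands.
- The arm moves only by the shell command python3 -m handwheel 'ROWS'. ROWS is JSON, a list of rows, each a list of 7 numbers: the shift along the world's x, y, z each as a share of 300 mm, from -1 to 1, then the turn, a rotation vector about the world's x, y, z each as a share of 120 degrees, from -1 to 1, then the opening, from -1 (shut) to 1 (fully open). A call has 1 to 8 rows; each row is the pose to reach, as a shift and turn from the pose commanded when the call began; what a row does not reach only later rows make up. A row lasts 1/10 s, in which the tool goes at most 50 mm and 8.59 degrees, less where a joint would pass 70% of its speed; a pose out of reach is approached as far as the arm can. A call with a number of a shift or a turn outside -1 to 1 is refused whole. A call with a gripper value outside its range is refused whole. The fingers move at their own pace and stop on an object; the grip force is fixed at half the most. Time passes only in rows, so rows that repeat a pose let the fingers close. It gives the time, the measured TCP pose, the force, the opening and the grip force at its end, in the units of the state.
- arm.sense(): the state, without advancing time (a new reading comes with each control period).
- arm.snapshot(name): name is "scene" or "top" or "wrist"; returns the picture (400x640x3 uint8, red, green, blue); there is no depth.
- arm.camera_model(name): a dict with "camera_matrix" (3x3 intrinsics, pixels), "k1" (the pictures are not rectified: a ray, as slopes to the right and down, at radius r is drawn at 1 + k1 r^2 times it, then the intrinsics apply), "world_from_camera" (4x4, takes a point from camera to world coordinates). Camera axes: x right, y down, z forward; pixel columns grow to the right and rows downward; lengths in m; the calibration is good to about 2 mm. A picture is of the moment at which its call begins: read the wrist's pose just before it. camera_model takes no time and is no camera call; for the wrist camera it gives the pose at the moment of the call.
- arm.finish_job(): hands the job in; it is judged then, once.
The state is a dict: "time_s": time; "joints": joint angles; "qvel": joint speeds; "tau": joint torques, N m; "position": TCP position; "tcp_rot": TCP orientation; "contact_force": force on the tool from outside, world axes, zero at the start; "wrist_torque": the same for the moment, N m; "width": opening from 0.0 (shut) to 1.0 (fully open); "finger_force": force on a finger pad.
Only numpy, scipy, OpenCV 4.12 (cv2) and the standard library are available. Lean on these libraries where they do the work, as an engineer would, in place of code of your own. Each camera call takes 0.05 s, during which the arm holds its last target. There are 200 camera calls.

### The job

Change the plasma fridge over to its standby supply on the grey switch unit: first switch the red toggle off (over to the side of the box with the vent slots), and only then the green toggle on (over to the opposite side), so that both are never on together. The toggles lock: pull the coloured collar out along the toggle, gently and only until you feel its stop because the switches are merely snapped into the box, swing it fully over and let the collar go back in. Do not disturb the white switches between and beside them or anything else on the desk.

Things in the scene. Friction and masses are not known exactly. Their poses are not given: they have to be found in the camera images.
- unit: Fixed grey steel box 120 x 212 x 54 mm, origin at the centre of its underside, z up. Vent slots in its -x side, which is turned roughly to the robot. On top six switches stand in a row along y, 28 mm apart, in any order: one red, one green, four white. Each face plate is 94 x 26 mm, its top 60 mm above the underside of the box
- red_grip (a point): Centre of the red collar: plastic grip 12 x 12 mm, 32 mm long, round the toggle's upper end. Turns with the toggle: z points out along the toggle, y along the row; pinch the two faces that look along x. The hinge axis (along y) lies on -z, 98 mm from this point while the collar is in, 98 mm plus its travel when pulled out. About 40 mm above the face plate at rest
- green_grip (a point): Centre of the green collar: plastic grip 12 x 12 mm, 32 mm long, round the toggle's upper end. Turns with the toggle: z points out along the toggle, y along the row; pinch the two faces that look along x. The hinge axis (along y) lies on -z, 98 mm from this point while the collar is in, 98 mm plus its travel when pulled out. About 40 mm above the face plate at rest
- red_lever (a joint): Toggle of the red switch, rad: 0 = off, leaning 0.35 rad from upright to the unit's -x; 0.7 = on, leaning 0.35 rad to the unit's +x. Light friction, stays where left. With the collar in, a hidden catch lets it move only 0.05 rad from either end; starts on
- red_collar (a joint): How far the red collar is pulled out along its toggle, m: 0 = in (locked). Pull against a spring (4 N, rising to 6.2 N at most) to a hard stop somewhere between 6 and 20 mm, not the same on each switch; only within about 2 mm of the stop can the toggle swing past the middle. Let go at either end, it springs back in
- red_seat (a joint): How far the red switch's face plate, with the whole switch, has been pulled up out of its snap-in seat, m: 0 = seated. Holds up to 22 N of pull, then gives 1 mm for every 2 N; springs back
- green_lever (a joint): Toggle of the green switch, rad: 0 = off, leaning 0.35 rad from upright to the unit's -x; 0.7 = on, leaning 0.35 rad to the unit's +x. Light friction, stays where left. With the collar in, a hidden catch lets it move only 0.05 rad from either end; starts off
- green_collar (a joint): How far the green collar is pulled out along its toggle, m: 0 = in (locked). Pull against a spring (4 N, rising to 6.2 N at most) to a hard stop somewhere between 6 and 20 mm, not the same on each switch; only within about 2 mm of the stop can the toggle swing past the middle. Let go at either end, it springs back in
- green_seat (a joint): How far the green switch's face plate, with the whole switch, has been pulled up out of its snap-in seat, m: 0 = seated. Holds up to 22 N of pull, then gives 1 mm for every 2 N; springs back
- white_a_lever (a joint): Toggle of a white-collared switch, a neighbour of the same make; starts and stays on (0.7 rad)
- white_a_module: Module of that white switch, origin on the unit's top at its centre, 54 mm above the desk; carries its toggle and collar
- white_b_lever (a joint): Toggle of a white-collared switch, a neighbour of the same make; starts and stays off (0)
- white_b_module: Module of that white switch, origin on the unit's top at its centre, 54 mm above the desk; carries its toggle and collar
- white_c_lever (a joint): Toggle of a white-collared switch, a neighbour of the same make; starts and stays off (0)
- white_c_module: Module of that white switch, origin on the unit's top at its centre, 54 mm above the desk; carries its toggle and collar
- white_d_lever (a joint): Toggle of a white-collared switch, a neighbour of the same make; starts and stays on (0.7 rad)
- white_d_module: Module of that white switch, origin on the unit's top at its centre, 54 mm above the desk; carries its toggle and collar
- label_roll: Loose roll of white labels standing flat, 92 mm across, 60 mm high, origin under its centre; bystander
- stapler: Loose blue and black stapler 145 x 36 x 59 mm, origin under its centre; bystander

How it is judged:
On the way, in this order (a step that is already met when the one before it is completed fails the run):
1. the red toggle is off with its collar back in, while the green one is still off (value of joint each of red_lever, green_lever below 0.12 rad and value of joint red_collar below 0.002 m), for 0.2 s.
2. the green toggle is on with its collar back in (value of joint green_lever above 0.58 rad and value of joint green_collar below 0.002 m), for 0.2 s.
At the end, for the whole second after the job is handed in: Red toggle off (below 0.12 rad) and green toggle on (above 0.58 rad), both collars in (below 2 mm), both switches seated in the box (below 1 mm); the white toggles as they were (two on above 0.55, two off below 0.15 rad); robot clear (all of step 2 and value of joint red_lever below 0.12 rad and value of joint red_collar below 0.002 m and value of joint each of red_seat, green_seat below 0.001 m and value of joint each of white_a_lever, white_d_lever above 0.55 rad and value of joint each of white_b_lever, white_c_lever below 0.15 rad); the robot touches nothing.
It fails at once if red and green on together (green past the middle while red is past the middle) (value of joint each of red_lever, green_lever above 0.35 rad).
It fails at once if a chosen switch pulled more than 2.5 mm out of its snap-in seat (value of joint any of red_seat, green_seat above 0.0025 m).
It fails at once if a white toggle moved more than about 0.2 rad (value of joint any of white_a_lever, white_d_lever below 0.5 rad or value of joint any of white_b_lever, white_c_lever above 0.2 rad).
It fails at once if a white switch pressed with more than 10 N (contact force between any of the arm, the fingers and white_a_module above 10 N or contact force between any of the arm, the fingers and white_b_module above 10 N or contact force between any of the arm, the fingers and white_c_module above 10 N or contact force between any of the arm, the fingers and white_d_module above 10 N).
It fails at once if label roll or stapler moved more than 20 mm (distance of any of label_roll, stapler from where it was at the start of the episode above 0.02 m).
It also fails if it takes over 51 s, if anything falls off the work surface, if the arm or the gripper's body presses on something with over 40 N, if the wrist force passes 120 N, or if a joint passes its speed limit or range.

## Working session

There is one attempt and no reset: what is moved stays moved. The work goes in short steps, Python scripts to look and compute and a shell command to move; the robot and the scene stay as the last step left them, time stands still between calls to the robot, and variables do not carry over. Pictures are saved under pics/ and viewed, at most 10 in all, crops included, and the job is handed in when it is done.

```bash
ls; mkdir -p pics
python3 - <<'E'
from station import arm
import cv2,numpy as np
print(arm.sense(),arm.tip_reach)
for n in ["scene","top"]:
    im=arm.snapshot(n); np.save(f"pics/{n}.npy",im); cv2.imwrite(f"pics/{n}0.png",im[:,:,::-1]); print(n,arm.camera_model(n))
E
```

```text
pics
{'time_s': 0.0, 'joints': array([ 1.19250206e+00,  4.94171884e-01,  1.34616449e+00,  2.01994718e-05,
        1.30251891e+00, -9.54697369e-02]), 'qvel': array([ 1.62719788e-03, -1.09394642e-05,  1.39534913e-03,  8.91557086e-04,
       -2.09473482e-03, -1.65885266e-04]), 'tau': array([ 1.53527533e-03, -8.78830290e+01, -3.81837130e+01,  7.06466543e-02,
        5.36429335e-02, -1.52937400e-04]), 'position': array([0.17424378, 0.59980839, 0.221334  ]), 'tcp_rot': array([-1.57617547e-04,  1.40944049e-01,  9.90017362e-01, -6.11401030e-04]), 'contact_force': array([-0.61834548,  0.89501562,  0.17430642]), 'wrist_torque': array([-0.01576975, -0.01360119, -0.01487231]), 'finger_force': 0.0, 'width': 1.000646300453816} 0.008
scene {'camera_matrix': array([[401.65815036,   0.        , 326.32517422],
       [  0.        , 401.65815036, 197.23884197],
       [  0.        ,   0.        ,   1.        ]]), 'k1': 0.023123352754312907, 'world_from_camera': array([[ 0.52818036, -0.507725  ,  0.68061798, -0.04219263],
       [-0.84888953, -0.33488855,  0.40894525, -0.52481715],
       [ 0.02029944, -0.79376633, -0.60788399,  0.60420286],
       [ 0.        ,  0.        ,  0.        ,  1.        ]])}
top {'camera_matrix': array([[428.92085108,   0.        , 317.82492982],
       [  0.        , 428.92085108, 200.53644083],
       [  0.        ,   0.        ,   1.        ]]), 'k1': -0.027908672954373156, 'world_from_camera': array([[ 0.02331265, -0.99195018,  0.12446427,  0.41230408],
       [-0.99961471, -0.02125259,  0.01785378, -0.18391962],
       [-0.01506487, -0.12483254, -0.99206345,  1.11438586],
       [ 0.        ,  0.        ,  0.        ,  1.        ]])}
```

View pics/scene0.png

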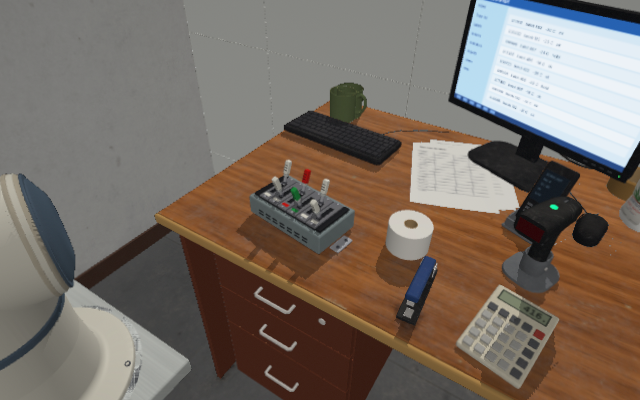

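View pics/top0.png

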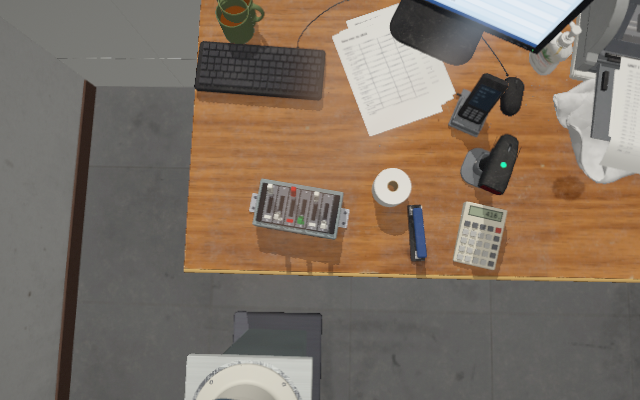

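The top view shows the grey unit around (300,208), with the label roll at (392,187) and the stapler at (417,233) to its right. The red collar is at about (293,190) and the green one at about (300,220).

```bash
cat > h.py <<'E'
import numpy as np, cv2
from station import arm
def ray(cm,uv):
    K=cm["camera_matrix"];T=cm["world_from_camera"]
    d=np.array([(uv[0]-K[0,2])/K[0,0],(uv[1]-K[1,2])/K[1,1]]);s=d.copy()
    for _ in range(10): s=d/(1+cm["k1"]*(s@s))
    return T[:3,3],T[:3,:3]@np.r_[s,1]
def onz(cm,uv,z):
    o,d=ray(cm,uv); return o+d*(z-o[2])/d[2]
def proj(cm,p):
    T=cm["world_from_camera"];q=T[:3,:3].T@(np.asarray(p)-T[:3,3]);s=q[:2]/q[2];s=s*(1+cm["k1"]*(s@s))
    K=cm["camera_matrix"];return np.array([K[0,0]*s[0]+K[0,2],K[1,1]*s[1]+K[1,2]])
def tri(cms,uvs):
    A=0;b=0
    for cm,uv in zip(cms,uvs):
        o,d=ray(cm,uv);d=d/np.linalg.norm(d);P=np.eye(3)-np.outer(d,d);A=A+P;b=b+P@o
    return np.linalg.solve(A,b)
def blobs(im,col,box=None):
    h=cv2.cvtColor(im,cv2.COLOR_RGB2HSV)
    m=cv2.inRange(h,(45,110,40),(85,255,255)) if col=="green" else cv2.inRange(h,(0,150,60),(5,255,255))|cv2.inRange(h,(172,150,60),(180,255,255))
    if box: k=np.zeros_like(m);k[box[1]:box[3],box[0]:box[2]]=255;m&=k
    n,l,s,c=cv2.connectedComponentsWithStats(m)
    return [(int(s[i,4]),c[i].round(1).tolist(),s[i,:4].tolist()) for i in range(1,n) if s[i,4]>4]
E
python3 - <<'E'
from h import *
B={"top":(245,170,360,245),"scene":(240,150,360,260)}
o=[]
for n in B:
    im=np.load(f"pics/{n}.npy")
    for c in("red","green"): print(n,c,blobs(im,c,B[n]))
    b=B[n];o.append(cv2.resize(im[b[1]:b[3],b[0]:b[2],::-1],(690,int(690*(b[3]-b[1])/(b[2]-b[0]))),interpolation=cv2.INTER_CUBIC))
cv2.imwrite("pics/c.png",cv2.resize(np.hstack([cv2.resize(o[0],(400,261)),cv2.resize(o[1],(400,261*1))]),(800,300)))
cv2.imwrite("pics/ctop.png",o[0])
E
```

```text
top red [(23, [293.2, 189.0], [291, 187, 5, 5]), (16, [289.2, 220.1], [287, 219, 6, 3])]
top green [(7, [299.6, 220.6], [298, 219, 4, 4])]
scene red [(89, [306.0, 175.7], [302, 169, 9, 15]), (18, [284.9, 204.4], [282, 203, 7, 4])]
scene green [(85, [295.0, 193.3], [290, 187, 11, 13]), (17, [294.5, 209.6], [292, 208, 6, 4])]
```

View pics/ctop.png

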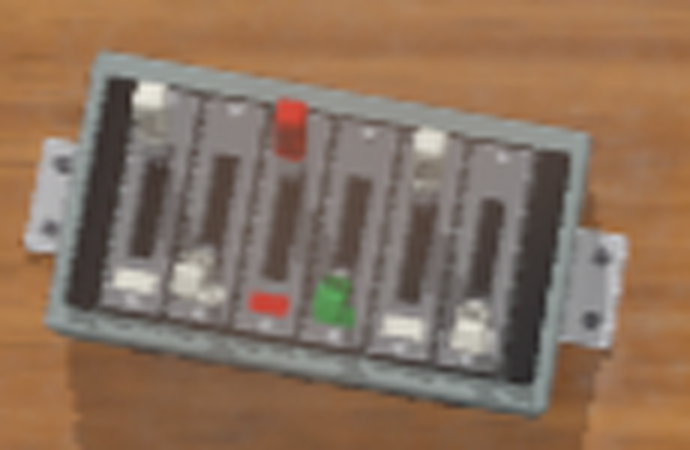

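The crop confirms the row order from +y to -y: white on, white off, RED on, GREEN off, white on, white off. The red collar leans to +x and the green one to -x.

Run:
```python
from h import *
t=arm.camera_model("top");s=arm.camera_model("scene")
c=[onz(t,(245+x/6,170+y/6),.054) for x,y in((100,55),(590,133),(545,413),(47,330))]
print(np.round(c,4),np.mean(c,0).round(4))
a=c[0]-c[1]+c[3]-c[2];print(np.degrees(np.arctan2(-a[0],a[1])),[np.linalg.norm(c[i]-c[(i+1)%4]).round(3) for i in range(4)])
print("red",tri([t,s],[(293.2,189),(306,175.7)]),"green",tri([t,s],[(299.8,220),(295,193.3)]))
print(arm.camera_model("wrist"))
```

```text
[[ 0.5965 -0.0224  0.054 ]
 [ 0.5678 -0.228   0.054 ]
 [ 0.4512 -0.2114  0.054 ]
 [ 0.4807 -0.005   0.054 ]] [ 0.524  -0.1167  0.054 ]
-8.036629119429156 [np.float64(0.208), np.float64(0.118), np.float64(0.209), np.float64(0.117)]
red [ 0.56613111 -0.10564244  0.09857427] green [ 0.49282367 -0.1255473   0.1037392 ]
{'camera_matrix': array([[352.09086538,   0.        , 324.06804009],
       [  0.        , 352.09086538, 197.8149375 ],
       [  0.        ,   0.        ,   1.        ]]), 'k1': -0.06315009154384311, 'world_from_camera': array([[ 2.78834278e-01,  9.29061426e-01,  2.43097330e-01,
         1.06485632e-01],
       [ 9.60339000e-01, -2.69575726e-01, -7.12596190e-02,
         6.20410238e-01],
       [-6.71424074e-04,  2.53325471e-01, -9.67380874e-01,
         3.83599445e-01],
       [ 0.00000000e+00,  0.00000000e+00,  0.00000000e+00,
         1.00000000e+00]])}
```

```bash
python3 -m handwheel '[[0.667,-1,0.16,0,0,-0.5,1],[0.667,-1,0.16,0,0,-0.5,1],[0.667,-1,0.16,0,0,-0.5,1],[0.667,-1,0.16,0,0,-0.5,1],[0.667,-1,0.16,0,0,-0.5,1],[0.667,-1,0.16,0,0,-0.5,1],[0.667,-1,0.16,0,0,-0.5,1],[0.667,-1,0.16,0,0,-0.5,1]]'
```

```text
time_s: 0.9
position: [0.3765, 0.297, 0.2705]
tcp_rot: [0.001, 0.62, 0.784, 0.0]
contact_force: [0.7, 1.5, 0.6]
width: 0.997
finger_force: 0.0
```

```bash
python3 -m handwheel '[[0.5,-1,0,0,0,-0.182,1],[0.5,-1,0,0,0,-0.182,1],[0.5,-1,0,0,0,-0.182,1],[0.5,-1,0,0,0,-0.182,1],[0.5,-1,0,0,0,-0.182,1],[0.5,-1,0,0,0,-0.182,1],[0.5,-1,0,0,0,-0.182,1],[0.5,-1,0,0,0,-0.182,1]]'
```

```text
time_s: 1.7
position: [0.5262, -0.003, 0.2694]
tcp_rot: [0.0, 0.756, 0.655, -0.0]
contact_force: [-0.5, 0.5, 0.3]
width: 1.001
finger_force: 0.0
```

```bash
python3 -m handwheel '[[0,-0.39,0,0,0,0,1],[0,-0.39,0,0,0,0,1],[0,-0.39,0,0,0,0,1],[0,-0.39,0,0,0,0,1],[0,-0.39,0,0,0,0,1],[0,-0.39,0,0,0,0,1]]'
python3 - <<'E'
from h import *
s=arm.sense();print(s["joints"],s["position"],s["tcp_rot"],s["contact_force"])
cm=arm.camera_model("wrist");im=arm.snapshot("wrist");np.save("pics/w1.npy",im);np.save("pics/w1cm.npy",cm,allow_pickle=True)
for c in("red","green"):print(c,blobs(im,c))
cv2.imwrite("pics/w1.png",im[:,:,::-1])
E
```

```text
time_s: 2.3
position: [0.5244, -0.1154, 0.2698]
tcp_rot: [-0.0, 0.754, 0.656, 0.0]
contact_force: [0.3, 0.5, 0.4]
width: 0.995
finger_force: 0.0
[-3.28007122e-01  3.23451181e-01  1.49338219e+00  3.97533757e-04
  1.32522052e+00 -1.89309304e-01] [ 0.52442947 -0.11536635  0.26981568] [-2.96280160e-04  7.54436630e-01  6.56372822e-01  5.07222710e-05] [0.29653022 0.52342723 0.35221547]
red [(104, [293.0, 161.1], [290, 154, 7, 15]), (294, [361.1, 168.4], [350, 161, 23, 16])]
green [(352, [293.5, 194.5], [283, 180, 22, 26])]
```

View pics/w1.png

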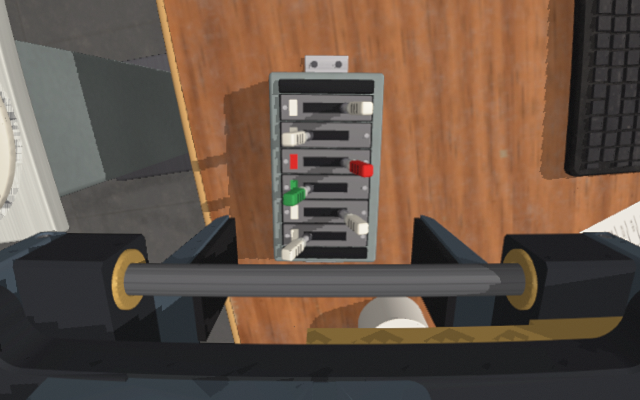

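The wrist view shows the switch row top to bottom, with the red collar at (361,168) leaning right (+x) and the green one at (293,194) leaning left. The grey rim spans about (271,74) to (383,74).

Run:
```python
from h import *
im=np.load("pics/w1.npy").astype(int);cm=np.load("pics/w1cm.npy",allow_pickle=True).item()
rb=im[:,:,0]-im[:,:,2]
def edge(v,i): # subpixel crossing of value 25 going i
    return i
L=[];R=[];T=[]
for v in range(90,235,5):
    r=cv2.GaussianBlur(rb.astype(np.float32),(3,3),0)[v]
    l=next(u for u in range(295,240,-1) if r[u]>28); L.append(onz(cm,(l+(r[l]-28)/(r[l]-r[l+1]),v),.054)[:2])
    q=next(u for u in range(372,420) if r[u]>28); R.append(onz(cm,(q-(r[q]-28)/(r[q]-r[q-1]),v),.054)[:2])
for u in list(range(280,303,3))+list(range(352,376,3)):
    r=cv2.GaussianBlur(rb.astype(np.float32),(3,3),0)[:,u]
    q=next(v for v in range(82,50,-1) if r[v]>28); T.append(onz(cm,(u,q+(r[q]-28)/(r[q]-r[q+1])),.054)[:2])
def fit(P):
    return cv2.fitLine(np.array(P,np.float32),cv2.DIST_HUBER,0,.001,.001).ravel()
for n,P in(("L",L),("R",R),("T",T)):
    f=fit(P);print(n,f.round(4),np.degrees(np.arctan2(f[1],f[0])).round(2))
l,r,t=map(fit,(L,R,T))
d=l[:2]*np.sign(l[1])+r[:2]*np.sign(r[1]);d/=np.linalg.norm(d);ey=d;ex=np.array([d[1],-d[0]])
a=ex@l[2:];b=ex@r[2:];c=ey@t[2:];print("yaw",np.degrees(np.arctan2(ex[1],ex[0])),"width",b-a,"rms",np.std(np.array(L)@ex),np.std(np.array(R)@ex))
C=ex*(a+b)/2+ey*(c-.106);print("centre",C,"ex",ex)
f=lambda p:((p[:2]-C)@ex*1e3,(p[:2]-C)@ey*1e3)
print("redlabel",f(onz(cm,(293,161.1),.06)),"red",f(onz(cm,(361.1,168.4),.1)),"green",f(onz(cm,(293.5,194.5),.1)))
t0=arm.camera_model("top");s=arm.camera_model("scene")
for n,w,tp,sc in(("red",(361.1,168.4),(293.2,189),(306,175.7)),("green",(293.5,194.5),(299.8,220),(295,193.3))):
    p=tri([cm,t0,s],[w,tp,sc]);print(n,p,f(p))
```

```text
L [ 0.1463  0.9892  0.4681 -0.103 ] 81.59
R [ 0.1453  0.9894  0.5876 -0.1018] 81.64
T [ 0.9894 -0.1451  0.556  -0.013 ] -8.34
yaw -8.383538 width 0.1180194 rms 0.010479420613166755 0.001883908876386529
centre [ 0.5259025  -0.11566414] ex [ 0.98931426 -0.1457988 ]
redlabel (np.float64(-34.16928092827435), np.float64(14.90018865363543)) red (np.float64(34.228083844334314), np.float64(14.47847950853084)) green (np.float64(-30.654244454859192), np.float64(-11.707156399291579))
red [ 0.56398917 -0.10634578  0.10026108] (np.float64(36.32107172682302), np.float64(14.771779940961071))
green [ 0.49384605 -0.12406385  0.10161985] (np.float64(-30.489247333066707), np.float64(-12.983749010607905))
```

```bash
cat >> h.py <<'E'
from scipy.spatial.transform import Rotation as Ro
ex=np.array([.98931,-.1458,0]);ey=np.array([.1458,.98931,0]);ez=np.array([0,0,1.])
C=np.array([.5268,-.1151,.008]);H={"red":C+.014*ey,"green":C-.014*ey}
def pose(w,ang,r):  # ang: lean to +x; r: TCP distance from hinge
    z=np.sin(ang)*ex+np.cos(ang)*ez
    x=ey; y=np.cross(-z,x)
    return H[w]+r*z, Ro.from_matrix(np.c_[x,y,-z])
def row(w,ang,r,base=None):
    s=arm.sense();p0,q=(s["position"],s["tcp_rot"]) if base is None else base
    R0=Ro.from_quat(np.r_[q[1:],q[0]]); p,R=pose(w,ang,r)
    rv=min(((R*k*R0.inv()).as_rotvec() for k in(Ro.identity(),Ro.from_euler('z',0))),key=np.linalg.norm)
    return np.r_[(p-p0)/.3,np.degrees(rv)/120].round(4).tolist()
E
python3 -c "
from h import *
print(row('red',.35,.160));print(row('red',.35,.092))"
```

```text
[0.1956, 0.0205, -0.3719, 0.0236, 0.1653, -0.0036]
[0.1187, 0.0318, -0.5848, 0.0236, 0.1653, -0.0036]
```

```bash
python3 -m handwheel '[[0.1956,0.0205,-0.3,0.0236,0.1653,-0.0036,0.1],[0.1956,0.0205,-0.3719,0.0236,0.1653,-0.0036,0.1],[0.1956,0.0205,-0.3719,0.0236,0.1653,-0.0036,0.1],[0.1956,0.0205,-0.3719,0.0236,0.1653,-0.0036,0.1],[0.1956,0.0205,-0.3719,0.0236,0.1653,-0.0036,0.1],[0.1956,0.0205,-0.3719,0.0236,0.1653,-0.0036,0.1],[0.1956,0.0205,-0.3719,0.0236,0.1653,-0.0036,0.1]]'
python3 - <<'E'
from h import *
print(arm.sense()["joints"].round(3));print(row('red',.35,.160));print(row('red',.35,.092))
cm=arm.camera_model("wrist");im=arm.snapshot("wrist")
for c in("red","green"):print(c,blobs(im,c))
print("pred red",proj(cm,H["red"]+.098*(np.sin(.35)*ex+np.cos(.35)*ez)))
cv2.imwrite("pics/w2.png",im[:,:,::-1])
E
```

```text
time_s: 3.05
position: [0.5835, -0.1107, 0.1614]
tcp_rot: [-0.129, 0.746, 0.643, -0.112]
contact_force: [0.2, 1.0, -0.3]
width: 0.553
finger_force: 0.0
[-0.264  0.688  1.199 -0.041  1.596 -0.11 ]
[-0.0011, 0.0048, -0.0104, 0.001, 0.0025, 0.0007]
[-0.078, 0.0161, -0.2234, 0.001, 0.0025, 0.0007]
red [(144, [263.5, 191.9], [260, 183, 8, 19]), (492, [322.3, 214.4], [313, 200, 20, 29])]
green [(5, [262.2, 215.4], [261, 215, 3, 2]), (213, [230.7, 241.0], [222, 231, 23, 22])]
pred red [323.46191831 213.3809604 ]
```

View pics/w2.png

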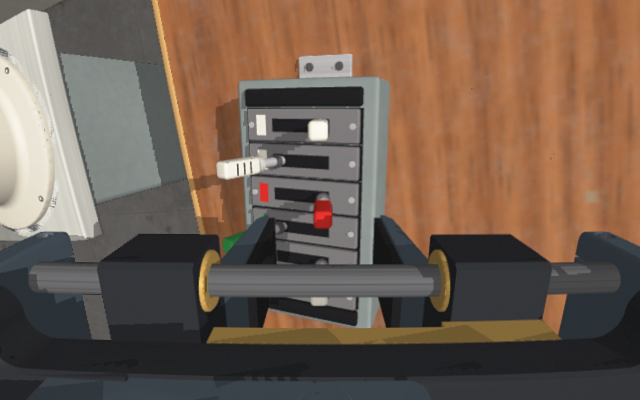

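The red collar sits centred between the open fingers at (322,214), within a pixel or so of the predicted position. I'm going down onto it.

```bash
python3 -m handwheel '[[-0.0385,0.0057,-0.1065,0,0,0,0.1],[-0.0769,0.0113,-0.2129,0,0,0,0.1],[-0.0769,0.0113,-0.2129,0,0,0,0.1],[-0.0769,0.0113,-0.2129,0,0,0,0.1]]'
python3 - <<'E'
from h import *
print(row('red',.35,.092),arm.sense()["contact_force"],arm.sense()["wrist_torque"])
E
```

```text
time_s: 3.5
position: [0.5606, -0.1075, 0.0964]
tcp_rot: [-0.131, 0.746, 0.643, -0.113]
contact_force: [0.8, 0.0, 0.1]
width: 0.55
finger_force: 0.0
[-0.0018, 0.0055, -0.0065, 0.0006, 0.0008, 0.0009] [0.84575012 0.04241674 0.06823791] [-0.1594102  -0.1418566   0.00132737]
```

```bash
python3 -m handwheel '[[-0.0018,0.0055,-0.003,0.0006,0.0008,0.0009,0.1],[-0.0018,0.0055,-0.003,0.0006,0.0008,0.0009,-0.3],[-0.0018,0.0055,-0.003,0.0006,0.0008,0.0009,-1],[-0.0018,0.0055,-0.003,0.0006,0.0008,0.0009,-1],[-0.0018,0.0055,-0.003,0.0006,0.0008,0.0009,-1],[-0.0018,0.0055,-0.003,0.0006,0.0008,0.0009,-1]]'
python3 - <<'E'
from h import *
s=arm.sense();print(row('red',.35,.092),s["contact_force"],s["wrist_torque"])
d=s["position"]-H["red"];print("r",np.linalg.norm(d-d@ey*ey),"ang",np.arctan2(d@ex,d[2]),"y",d@ey)
E
```

```text
time_s: 4.1
position: [0.5596, -0.1056, 0.0936]
tcp_rot: [-0.132, 0.745, 0.644, -0.114]
contact_force: [-1.1, 0.4, 1.2]
width: 0.142
finger_force: 1.3
[0.0015, -0.0007, 0.0027, -0.0002, -0.0007, -0.0002] [-1.13073826  0.36256412  1.1610958 ] [ 0.00341683  0.34231483 -0.02534248]
r 0.0910849395377616 ang 0.34814475300020764 y 0.00015341244821601846
```

```bash
python3 -m handwheel '[[0,0,0,0,0,0,-1],[0,0,0,0,0,0,-1],[0,0,0,0,0,0,-1]]'; python3 -m handwheel '[[0.0023,-0.0003,0.0063,0,0,0,-1],[0.0045,-0.0007,0.0125,0,0,0,-1],[0.0068,-0.001,0.0188,0,0,0,-1],[0.0068,-0.001,0.0188,0,0,0,-1]]'
cat >> h.py <<'E'
def rep(w):
    s=arm.sense();d=s["position"]-H[w];a=np.arctan2(d@ex,d[2]);z=np.sin(a)*ex+np.cos(a)*ez;f=s["contact_force"]
    ta=Ro.from_quat(np.r_[s["tcp_rot"][1:],s["tcp_rot"][0]]).as_matrix()[:,2];ta=np.arctan2(-ta@ex,-ta[2])
    print("t",s["time_s"],"r %.1f ang %.3f toolang %.3f y %.1f mm"%(np.linalg.norm(d-d@ey*ey)*1e3,a,ta,d@ey*1e3),"F axial %.1f tang %.1f y %.1f"%(f@z,f@(np.cos(a)*ex-np.sin(a)*ez),f@ey),"ff",s["finger_force"],"w",s["width"])
E
python3 -c "from h import *;rep('red')"
```

```text
time_s: 4.4
position: [0.5592, -0.1056, 0.0937]
tcp_rot: [-0.133, 0.745, 0.644, -0.114]
contact_force: [-3.4, -0.0, 5.5]
width: 0.125
finger_force: 30.0
time_s: 4.8
position: [0.5613, -0.1059, 0.0992]
tcp_rot: [-0.133, 0.745, 0.644, -0.115]
contact_force: [-5.5, 1.3, -3.2]
width: 0.13
finger_force: 30.0
t 4.8 r 96.9 ang 0.345 toolang 0.353 y 0.2 mm F axial -4.9 tang -4.2 y 0.4 ff 29.9871888756752 w 0.13019423152309345
```

```bash
python3 -m handwheel '[[0.0011,-0.0002,0.0031,0,0,0,-1],[0.0023,-0.0003,0.0063,0,0,0,-1],[0.0023,-0.0003,0.0063,0,0,0,-1]]'; python3 -c "from h import *;rep('red')"
```

```text
time_s: 5.1
position: [0.5616, -0.1059, 0.1005]
tcp_rot: [-0.133, 0.745, 0.644, -0.115]
contact_force: [-5.5, 0.0, -7.7]
width: 0.128
finger_force: 30.0
t 5.1 r 98.3 ang 0.344 toolang 0.353 y 0.2 mm F axial -9.1 tang -2.6 y -0.8 ff 29.990908205509186 w 0.12807805624000973
```

```bash
python3 -m handwheel '[[0.0011,-0.0002,0.0031,0,0,0,-1],[0.0017,-0.0003,0.0047,0,0,0,-1],[0.0017,-0.0003,0.0047,0,0,0,-1]]'; python3 -c "from h import *;rep('red')"
```

```text
time_s: 5.4
position: [0.5614, -0.1058, 0.1009]
tcp_rot: [-0.134, 0.745, 0.643, -0.115]
contact_force: [-8.0, 0.2, -23.1]
width: 0.131
finger_force: 30.0
t 5.4 r 98.6 ang 0.340 toolang 0.355 y 0.2 mm F axial -24.4 tang 0.2 y -1.0 ff 29.988650679588318 w 0.1306264401390598
```

```bash
python3 -m handwheel '[[-0.0017,0.0003,-0.0047,0,0,0,-1],[-0.002,0.0003,-0.0055,0,0,0,-1]]'
cat >> h.py <<'E'
def swing(w,degs,dr=0):
    d=arm.sense()["position"]-H[w]
    for a in degs:
        q=Ro.from_rotvec(np.radians(a)*ey);u=d-d@ey*ey;u=u/np.linalg.norm(u)*dr
        print("[%.4f,%.4f,%.4f,%.4f,%.4f,0,-1]"%(*((q.apply(d+u)-d)/.3),*(a/120*ey[:2])),end=",")
    print()
E
python3 -c "from h import *;rep('red');swing('red',[-4,-8,-12,-16])"
```

```text
time_s: 5.6
position: [0.5616, -0.1059, 0.1004]
tcp_rot: [-0.133, 0.745, 0.644, -0.115]
contact_force: [-5.6, -0.1, -3.7]
width: 0.13
finger_force: 30.0
t 5.6 r 98.1 ang 0.344 toolang 0.353 y 0.2 mm F axial -5.3 tang -4.0 y -0.9 ff 29.997573494911194 w 0.130131171113134
[-0.0215,0.0032,0.0069,-0.0049,-0.0330,0,-1],[-0.0435,0.0064,0.0123,-0.0097,-0.0660,0,-1],[-0.0657,0.0097,0.0162,-0.0146,-0.0989,0,-1],[-0.0882,0.0130,0.0184,-0.0194,-0.1319,0,-1],
```

```bash
python3 -m handwheel '[[-0.0215,0.0032,0.0069,-0.0049,-0.0330,0,-1],[-0.0435,0.0064,0.0123,-0.0097,-0.0660,0,-1],[-0.0657,0.0097,0.0162,-0.0146,-0.0989,0,-1],[-0.0882,0.0130,0.0184,-0.0194,-0.1319,0,-1],[-0.0882,0.0130,0.0184,-0.0194,-0.1319,0,-1]]';python3 -c "from h import *;rep('red');swing('red',[-4,-8,-12,-16])"
```

```text
time_s: 6.1
position: [0.5342, -0.1018, 0.1067]
tcp_rot: [-0.027, 0.756, 0.653, -0.023]
contact_force: [0.3, -0.7, -21.9]
width: 0.128
finger_force: 30.0
t 6.1 r 98.8 ang 0.055 toolang 0.071 y 0.2 mm F axial -21.8 tang 1.6 y -0.7 ff 29.99001234769821 w 0.128079719180544
[-0.0227,0.0034,0.0005,-0.0049,-0.0330,0,-1],[-0.0455,0.0067,-0.0007,-0.0097,-0.0660,0,-1],[-0.0680,0.0100,-0.0034,-0.0146,-0.0989,0,-1],[-0.0904,0.0133,-0.0078,-0.0194,-0.1319,0,-1],
```

```bash
python3 -m handwheel '[[-0.0002,0,-0.0035,0,0,0,-1],[-0.0002,0,-0.0035,0,0,0,-1]]';python3 -c "from h import *;rep('red');swing('red',[-4,-8,-12,-16],-.0003)"
```

```text
time_s: 6.3
position: [0.5358, -0.1021, 0.1051]
tcp_rot: [-0.028, 0.756, 0.653, -0.024]
contact_force: [-5.9, 0.4, -4.6]
width: 0.13
finger_force: 30.0
t 6.3 r 97.3 ang 0.072 toolang 0.075 y 0.2 mm F axial -5.0 tang -5.6 y -0.5 ff 30.01298189163208 w 0.12971669047691423
[-0.0224,0.0033,-0.0002,-0.0049,-0.0330,0,-1],[-0.0447,0.0066,-0.0009,-0.0097,-0.0660,0,-1],[-0.0669,0.0099,-0.0032,-0.0146,-0.0989,0,-1],[-0.0889,0.0131,-0.0071,-0.0194,-0.1319,0,-1],
```

```bash
python3 -c "from h import *;swing('red',[-2,-4,-6,-8,-10,-12],.0003)"
```

```text
[-0.0111,0.0016,0.0016,-0.0024,-0.0165,0,-1],[-0.0224,0.0033,0.0018,-0.0049,-0.0330,0,-1],[-0.0336,0.0050,0.0017,-0.0073,-0.0495,0,-1],[-0.0448,0.0066,0.0011,-0.0097,-0.0660,0,-1],[-0.0560,0.0083,0.0001,-0.0122,-0.0824,0,-1],[-0.0672,0.0099,-0.0012,-0.0146,-0.0989,0,-1],
```

```bash
python3 -m handwheel '[[-0.0111,0.0016,0.0016,-0.0024,-0.0165,0,-1],[-0.0224,0.0033,0.0018,-0.0049,-0.0330,0,-1],[-0.0336,0.0050,0.0017,-0.0073,-0.0495,0,-1],[-0.0448,0.0066,0.0011,-0.0097,-0.0660,0,-1],[-0.0560,0.0083,0.0001,-0.0122,-0.0824,0,-1],[-0.0672,0.0099,-0.0012,-0.0146,-0.0989,0,-1],[-0.0672,0.0099,-0.0012,-0.0146,-0.0989,0,-1]]';python3 -c "from h import *;rep('red');swing('red',[-2,-4,-6,-8,-10,-12],0)"
```

```text
time_s: 7.0
position: [0.5152, -0.0991, 0.1046]
tcp_rot: [0.051, 0.755, 0.652, 0.045]
contact_force: [-2.4, -0.9, -5.6]
width: 0.13
finger_force: 30.0
t 7.0 r 97.6 ang -0.142 toolang -0.136 y 0.1 mm F axial -5.2 tang -3.0 y -1.3 ff 30.001736283302307 w 0.1297569996623206
[-0.0111,0.0016,-0.0018,-0.0024,-0.0165,0,-1],[-0.0221,0.0033,-0.0040,-0.0049,-0.0330,0,-1],[-0.0331,0.0049,-0.0066,-0.0073,-0.0495,0,-1],[-0.0439,0.0065,-0.0096,-0.0097,-0.0660,0,-1],[-0.0546,0.0081,-0.0129,-0.0122,-0.0824,0,-1],[-0.0653,0.0096,-0.0166,-0.0146,-0.0989,0,-1],
```

```bash
python3 -m handwheel '[[-0.0111,0.0016,-0.0018,-0.0024,-0.0165,0,-1],[-0.0221,0.0033,-0.0040,-0.0049,-0.0330,0,-1],[-0.0331,0.0049,-0.0066,-0.0073,-0.0495,0,-1],[-0.0439,0.0065,-0.0096,-0.0097,-0.0660,0,-1],[-0.0546,0.0081,-0.0129,-0.0122,-0.0824,0,-1],[-0.0653,0.0096,-0.0166,-0.0146,-0.0989,0,-1],[-0.0653,0.0096,-0.0166,-0.0146,-0.0989,0,-1]]';python3 -c "from h import *;rep('red')"
```

```text
time_s: 7.7
position: [0.4958, -0.0961, 0.0994]
tcp_rot: [0.13, 0.746, 0.644, 0.113]
contact_force: [-1.3, -0.4, -5.4]
width: 0.132
finger_force: 30.0
t 7.7 r 97.3 ang -0.350 toolang -0.345 y 0.2 mm F axial -4.6 tang -3.0 y -0.6 ff 30.006040334701538 w 0.13237292373555817
```

```bash
python3 -m handwheel '[[0.0034,-0.0005,-0.0094,0,0,0,-1],[0.0068,-0.001,-0.0188,0,0,0,-1],[0.0068,-0.001,-0.0188,0,0,0,-1]]';python3 -c "from h import *;rep('red')"; python3 -m handwheel '[[0,0,0,0,0,0,-0.3],[0,0,0,0,0,0,0],[0,0,0,0,0,0,0.1],[0,0,0,0,0,0,0.1]]';python3 -c "from h import *;rep('red')"
```

```text
time_s: 8.0
position: [0.4988, -0.0966, 0.0944]
tcp_rot: [0.13, 0.745, 0.644, 0.113]
contact_force: [-9.9, 1.6, 9.7]
width: 0.129
finger_force: 30.1
t 8.0 r 91.6 ang -0.339 toolang -0.346 y 0.2 mm F axial 12.5 tang -6.2 y 0.1 ff 30.070470571517944 w 0.1293532841261568
time_s: 8.4
position: [0.4986, -0.0968, 0.0945]
tcp_rot: [0.131, 0.745, 0.644, 0.113]
contact_force: [0.7, 1.0, 0.2]
width: 0.445
finger_force: 0.0
t 8.4 r 91.8 ang -0.339 toolang -0.347 y 0.0 mm F axial 0.0 tang 0.5 y 1.1 ff 0.0 w 0.4451030496474179
```

```bash
python3 -m handwheel '[[-0.0264,0.0039,0.0731,0,0,0,0.1],[-0.0528,0.0078,0.1461,0,0,0,0.1],[-0.0792,0.0117,0.2192,0,0,0,0.1],[-0.0792,0.0117,0.2192,0,0,0,0.1],[-0.0792,0.0117,0.2192,0,0,0,0.1]]'
python3 - <<'E'
from h import *
cm=arm.camera_model("wrist");im=arm.snapshot("wrist");rep('red')
for c in("red","green"):
    print(c,blobs(im,c))
    for a in (-.35,.35): print("pred",a,proj(cm,H[c]+.098*(np.sin(a)*ex+np.cos(a)*ez)))
cv2.imwrite("pics/w3.png",im[:,:,::-1])
print(row("green",-.35,.16),row("green",-.35,.092))
E
```

```text
time_s: 8.9
position: [0.4747, -0.0932, 0.1605]
tcp_rot: [0.131, 0.745, 0.644, 0.113]
contact_force: [-0.6, 0.1, 0.7]
width: 0.546
finger_force: 0.0
t 8.95 r 161.6 ang -0.347 toolang -0.347 y 0.1 mm F axial -0.9 tang -0.0 y -0.9 ff 0.0 w 0.5528853683422651
red [(192, [303.5, 201.1], [299, 192, 10, 20]), (498, [325.2, 216.9], [316, 203, 20, 29])]
pred -0.35 [322.62532877 215.94727581]
pred 0.35 [408.22017536 206.52762932]
green [(166, [304.0, 235.0], [300, 226, 10, 19]), (419, [327.0, 252.5], [318, 240, 20, 25])]
pred -0.35 [322.645613   254.42273972]
pred 0.35 [405.90168191 241.95437078]
[-0.0133, -0.0926, -0.0055, -0.0001, -0.0015, -0.0002] [0.0636, -0.1039, -0.2184, -0.0001, -0.0015, -0.0002]
```

View pics/w3.png

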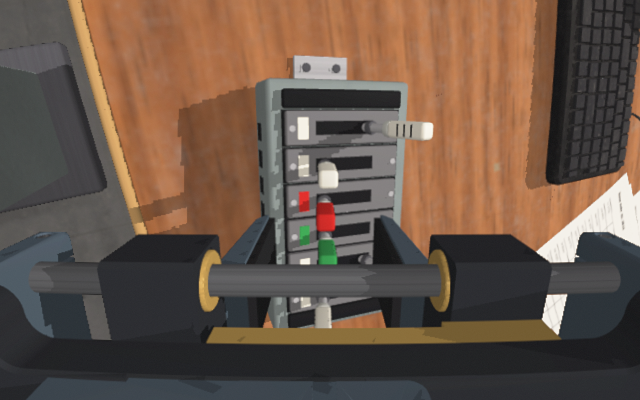

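Red now leans off at (325,217) with its collar in. Green at (327,252) is still off, and the white toggles are unchanged. Next is green.

```bash
python3 -m handwheel '[[-0.01,-0.0931,-0.0055,0,-0.0015,0,0.1],[-0.01,-0.0931,-0.0055,0,-0.0015,0,0.1],[-0.01,-0.0931,-0.0055,0,-0.0015,0,0.1],[-0.01,-0.0931,-0.0055,0,-0.0015,0,0.1]]'; python3 -c "
from h import *
rep('green');print(row('green',-.35,.092))"
```

```text
time_s: 9.35
position: [0.471, -0.1206, 0.1578]
tcp_rot: [0.131, 0.745, 0.644, 0.114]
contact_force: [-0.1, 0.8, 0.1]
width: 0.55
finger_force: 0.0
t 9.35 r 159.4 ang -0.348 toolang -0.348 y 0.5 mm F axial 0.2 tang -0.1 y 0.8 ff 0.0 w 0.5503648608529793
[0.0752, -0.0127, -0.2114, -0.0005, -0.0008, -0.0002]
```

```bash
python3 -m handwheel '[[0.039,-0.0066,-0.1057,0,0,0,0.1],[0.078,-0.0132,-0.2114,0,0,0,0.1],[0.078,-0.0132,-0.2114,0,0,0,0.1],[0.078,-0.0132,-0.2114,0,0,0,0.1]]'; python3 -c "
from h import *
rep('green')";  python3 -m handwheel '[[0,0,0,0,0,0,-0.3],[0,0,0,0,0,0,-1],[0,0,0,0,0,0,-1],[0,0,0,0,0,0,-1],[0,0,0,0,0,0,-1],[0,0,0,0,0,0,-1],[0,0,0,0,0,0,-1]]'; python3 -c "
from h import *
rep('green')"
```

```text
time_s: 9.75
position: [0.4939, -0.1241, 0.0948]
tcp_rot: [0.13, 0.745, 0.644, 0.113]
contact_force: [-1.0, 0.3, 1.0]
width: 0.553
finger_force: 0.0
t 9.75 r 92.3 ang -0.345 toolang -0.347 y 0.3 mm F axial 1.3 tang -0.7 y 0.2 ff 0.0 w 0.5527993217672919
time_s: 10.45
position: [0.4939, -0.1247, 0.0949]
tcp_rot: [0.131, 0.745, 0.644, 0.114]
contact_force: [-5.7, 0.1, 7.2]
width: 0.129
finger_force: 29.9
t 10.45 r 92.3 ang -0.343 toolang -0.349 y -0.3 mm F axial 8.6 tang -2.9 y -0.8 ff 29.93015617132187 w 0.1287525868233929
```

```bash
python3 -m handwheel '[[-0.0023,0.0003,0.0063,0,0,0,-1],[-0.0045,0.0007,0.0125,0,0,0,-1],[-0.0068,0.001,0.0188,0,0,0,-1],[-0.0068,0.001,0.0188,0,0,0,-1]]'; python3 -c "from h import *;rep('green')"
```

```text
time_s: 10.85
position: [0.4922, -0.1245, 0.1007]
tcp_rot: [0.131, 0.745, 0.644, 0.114]
contact_force: [-2.9, -0.5, -5.9]
width: 0.131
finger_force: 29.9
t 10.85 r 98.3 ang -0.341 toolang -0.349 y -0.3 mm F axial -4.7 tang -4.6 y -0.9 ff 29.892518520355225 w 0.13052634092957152
```

```bash
python3 -m handwheel '[[-0.0011,0.0002,0.0031,0,0,0,-1],[-0.0017,0.0003,0.0047,0,0,0,-1],[-0.0017,0.0003,0.0047,0,0,0,-1]]'; python3 -c "from h import *;rep('green')"
```

```text
time_s: 11.15
position: [0.4919, -0.1245, 0.102]
tcp_rot: [0.131, 0.745, 0.644, 0.114]
contact_force: [-2.6, -0.1, -6.8]
width: 0.128
finger_force: 29.9
t 11.15 r 99.7 ang -0.339 toolang -0.349 y -0.3 mm F axial -5.5 tang -4.7 y -0.5 ff 29.89786058664322 w 0.12822998936526536
```

```bash
python3 -m handwheel '[[-0.0011,0.0002,0.0031,0,0,0,-1],[-0.0017,0.0003,0.0047,0,0,0,-1],[-0.0017,0.0003,0.0047,0,0,0,-1]]'; python3 -c "from h import *;rep('green')"
```

```text
time_s: 11.45
position: [0.4915, -0.1244, 0.1035]
tcp_rot: [0.131, 0.745, 0.644, 0.114]
contact_force: [-2.7, -1.4, -6.2]
width: 0.13
finger_force: 29.9
t 11.45 r 101.3 ang -0.338 toolang -0.349 y -0.4 mm F axial -5.0 tang -4.4 y -1.7 ff 29.90105152130127 w 0.13046105389546683
```

```bash
python3 -m handwheel '[[-0.0011,0.0002,0.0031,0,0,0,-1],[-0.0017,0.0003,0.0047,0,0,0,-1],[-0.0017,0.0003,0.0047,0,0,0,-1]]'; python3 -c "from h import *;rep('green')"
```

```text
time_s: 11.75
position: [0.491, -0.1244, 0.105]
tcp_rot: [0.131, 0.745, 0.644, 0.114]
contact_force: [-2.2, -0.0, -6.8]
width: 0.134
finger_force: 29.9
t 11.75 r 102.8 ang -0.338 toolang -0.350 y -0.4 mm F axial -5.7 tang -4.3 y -0.3 ff 29.90158885717392 w 0.13445988660029404
```

```bash
python3 -m handwheel '[[-0.0011,0.0002,0.0031,0,0,0,-1],[-0.0017,0.0003,0.0047,0,0,0,-1],[-0.0017,0.0003,0.0047,0,0,0,-1]]'; python3 -c "from h import *;rep('green')"
```

```text
time_s: 12.05
position: [0.4906, -0.1243, 0.1064]
tcp_rot: [0.132, 0.745, 0.644, 0.114]
contact_force: [-3.1, -1.4, -6.4]
width: 0.131
finger_force: 29.9
t 12.05 r 104.3 ang -0.337 toolang -0.350 y -0.4 mm F axial -5.0 tang -4.8 y -1.8 ff 29.901087284088135 w 0.1305211691622784
```

```bash
python3 -m handwheel '[[-0.0011,0.0002,0.0031,0,0,0,-1],[-0.0011,0.0002,0.0031,0,0,0,-1]]'; python3 -c "from h import *;rep('green')"
```

```text
time_s: 12.25
position: [0.4902, -0.1242, 0.1073]
tcp_rot: [0.132, 0.745, 0.644, 0.114]
contact_force: [-2.8, -0.2, -6.9]
width: 0.131
finger_force: 29.9
t 12.25 r 105.3 ang -0.338 toolang -0.350 y -0.4 mm F axial -5.6 tang -4.9 y -0.6 ff 29.900397062301636 w 0.13091862231053217
```

```bash
python3 -m handwheel '[[-0.0011,0.0002,0.0031,0,0,0,-1],[-0.0017,0.0003,0.0047,0,0,0,-1],[-0.0017,0.0003,0.0047,0,0,0,-1]]'; python3 -c "from h import *;rep('green')"
```

```text
time_s: 12.55
position: [0.4897, -0.1242, 0.1088]
tcp_rot: [0.132, 0.745, 0.644, 0.114]
contact_force: [-2.6, -0.4, -7.2]
width: 0.13
finger_force: 29.9
t 12.55 r 106.8 ang -0.338 toolang -0.350 y -0.4 mm F axial -6.0 tang -4.7 y -0.7 ff 29.898823499679565 w 0.1296370764679559
```

```bash
python3 -m handwheel '[[-0.0011,0.0002,0.0031,0,0,0,-1],[-0.0011,0.0002,0.0031,0,0,0,-1]]'; python3 -c "from h import *;rep('green')"
```

```text
time_s: 12.75
position: [0.4894, -0.1241, 0.1097]
tcp_rot: [0.132, 0.745, 0.644, 0.114]
contact_force: [-2.8, 0.1, -6.0]
width: 0.132
finger_force: 29.9
t 12.75 r 107.8 ang -0.338 toolang -0.350 y -0.4 mm F axial -4.7 tang -4.6 y -0.3 ff 29.89774614572525 w 0.13220365997350036
```

```bash
python3 -m handwheel '[[-0.0011,0.0002,0.0031,0,0,0,-1],[-0.0017,0.0003,0.0047,0,0,0,-1],[-0.0017,0.0003,0.0047,0,0,0,-1]]'; python3 -c "from h import *;rep('green')"
```

```text
time_s: 13.05
position: [0.4889, -0.124, 0.1111]
tcp_rot: [0.132, 0.745, 0.644, 0.114]
contact_force: [-2.8, -0.1, -6.3]
width: 0.129
finger_force: 29.9
t 13.05 r 109.3 ang -0.338 toolang -0.350 y -0.3 mm F axial -5.0 tang -4.7 y -0.5 ff 29.895864129066467 w 0.1288829509180799
```

```bash
python3 -m handwheel '[[-0.0011,0.0002,0.0031,0,0,0,-1],[-0.0011,0.0002,0.0031,0,0,0,-1]]'; python3 -c "from h import *;rep('green')"
```

```text
time_s: 13.25
position: [0.4885, -0.124, 0.112]
tcp_rot: [0.132, 0.745, 0.644, 0.114]
contact_force: [-1.9, -1.2, -6.3]
width: 0.13
finger_force: 29.9
t 13.25 r 110.3 ang -0.338 toolang -0.350 y -0.3 mm F axial -5.4 tang -3.7 y -1.4 ff 29.894394278526306 w 0.13047901955999902
```

```bash
python3 -m handwheel '[[-0.0011,0.0002,0.0031,0,0,0,-1],[-0.0011,0.0002,0.0031,0,0,0,-1]]'
python3 - <<'E'
from h import *
rep('green');im=arm.snapshot("scene");cv2.imwrite("pics/s4.png",cv2.resize(im[140:260,230:370,::-1],(700,600),interpolation=cv2.INTER_CUBIC))
print(blobs(im,"green",(240,150,360,260)),blobs(im,"red",(240,150,360,260)))
s=arm.camera_model("scene")
for r in(.098,.116):print(proj(s,H["green"]+r*(np.cos(.35)*ez-np.sin(.35)*ex)))
E
```

```text
time_s: 13.45
position: [0.4881, -0.1238, 0.1126]
tcp_rot: [0.131, 0.745, 0.644, 0.114]
contact_force: [3.4, -1.5, -23.0]
width: 0.13
finger_force: 29.8
t 13.45 r 111.0 ang -0.341 toolang -0.349 y -0.3 mm F axial -22.8 tang -4.3 y -1.0 ff 29.811957478523254 w 0.13009698016374946
[(33, [294.2, 187.5], [291, 182, 7, 12]), (17, [294.5, 209.6], [292, 208, 6, 4])] [(18, [284.9, 204.4], [282, 203, 7, 4])]
[293.29183812 194.82184784]
[290.93664679 189.57309635]
```

View pics/s4.png

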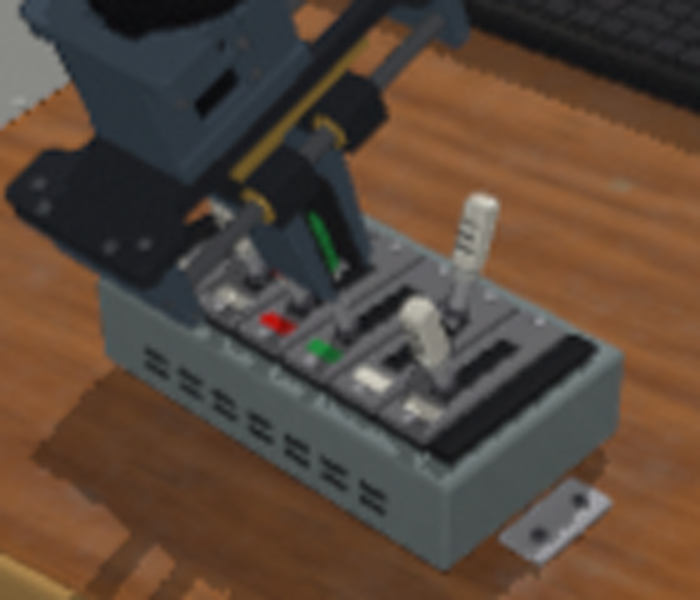

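The picture shows the fingers holding the raised green collar (crop 325,245), with the white toggles beside it untouched. The stop is felt at 23 N. I'll ease back about 1.2 mm and swing.

```bash
python3 -m handwheel '[[0.0014,-0.0002,-0.0038,0,0,0,-1],[0.0014,-0.0002,-0.0038,0,0,0,-1]]'; python3 -c "from h import *;rep('green');swing('green',[2,4,6,8,10,12,14],0)"
```

```text
time_s: 13.7
position: [0.4886, -0.1239, 0.1117]
tcp_rot: [0.132, 0.745, 0.644, 0.114]
contact_force: [-1.9, -1.0, -8.3]
width: 0.129
finger_force: 29.9
t 13.7 r 110.0 ang -0.338 toolang -0.350 y -0.3 mm F axial -7.2 tang -4.4 y -1.2 ff 29.892826974391937 w 0.12915764700663684
[0.0120,-0.0018,0.0040,0.0024,0.0165,0,-1],[0.0242,-0.0036,0.0076,0.0049,0.0330,0,-1],[0.0364,-0.0054,0.0108,0.0073,0.0495,0,-1],[0.0488,-0.0072,0.0136,0.0097,0.0660,0,-1],[0.0612,-0.0090,0.0159,0.0122,0.0824,0,-1],[0.0738,-0.0109,0.0177,0.0146,0.0989,0,-1],[0.0863,-0.0127,0.0191,0.0170,0.1154,0,-1],
```

```bash
python3 -m handwheel '[[0.0120,-0.0018,0.0030,0.0024,0.0165,0,-1],[0.0242,-0.0036,0.0066,0.0049,0.0330,0,-1],[0.0364,-0.0054,0.0098,0.0073,0.0495,0,-1],[0.0488,-0.0072,0.0126,0.0097,0.0660,0,-1],[0.0612,-0.0090,0.0149,0.0122,0.0824,0,-1],[0.0738,-0.0109,0.0167,0.0146,0.0989,0,-1],[0.0863,-0.0127,0.0181,0.0170,0.1154,0,-1],[0.0863,-0.0127,0.0181,0.0170,0.1154,0,-1]]'; python3 -c "from h import *;rep('green');swing('green',[2,4,6,8,10,12,14],0)"
```

```text
time_s: 14.5
position: [0.5152, -0.1278, 0.1172]
tcp_rot: [0.04, 0.756, 0.653, 0.034]
contact_force: [-4.9, -0.2, -6.8]
width: 0.132
finger_force: 30.0
t 14.5 r 109.6 ang -0.088 toolang -0.105 y -0.3 mm F axial -6.3 tang -5.4 y -0.9 ff 30.020972192287445 w 0.13210830426857045
[0.0126,-0.0019,0.0009,0.0024,0.0165,0,-1],[0.0252,-0.0037,0.0013,0.0049,0.0330,0,-1],[0.0378,-0.0056,0.0014,0.0073,0.0495,0,-1],[0.0504,-0.0074,0.0009,0.0097,0.0660,0,-1],[0.0630,-0.0093,0.0000,0.0122,0.0824,0,-1],[0.0756,-0.0111,-0.0013,0.0146,0.0989,0,-1],[0.0881,-0.0130,-0.0031,0.0170,0.1154,0,-1],
```

```bash
python3 -m handwheel '[[0.0126,-0.0019,0.0009,0.0024,0.0165,0,-1],[0.0252,-0.0037,0.0013,0.0049,0.0330,0,-1],[0.0378,-0.0056,0.0014,0.0073,0.0495,0,-1],[0.0504,-0.0074,0.0009,0.0097,0.0660,0,-1],[0.0630,-0.0093,0,0.0122,0.0824,0,-1],[0.0756,-0.0111,-0.0013,0.0146,0.0989,0,-1],[0.0881,-0.0130,-0.0031,0.0170,0.1154,0,-1],[0.0881,-0.0130,-0.0031,0.0170,0.1154,0,-1]]'; python3 -c "from h import *;rep('green');swing('green',[2,4,6,8,10,12,13],0)"
```

```text
time_s: 15.3
position: [0.5411, -0.1316, 0.1157]
tcp_rot: [-0.053, 0.755, 0.652, -0.045]
contact_force: [-5.2, -0.1, -5.2]
width: 0.13
finger_force: 30.0
t 15.3 r 109.0 ang 0.153 toolang 0.139 y -0.3 mm F axial -5.9 tang -4.3 y -0.9 ff 29.989807605743408 w 0.13026109555436988
[0.0124,-0.0018,-0.0021,0.0024,0.0165,0,-1],[0.0246,-0.0036,-0.0047,0.0049,0.0330,0,-1],[0.0368,-0.0054,-0.0078,0.0073,0.0495,0,-1],[0.0489,-0.0072,-0.0112,0.0097,0.0660,0,-1],[0.0609,-0.0090,-0.0151,0.0122,0.0824,0,-1],[0.0727,-0.0107,-0.0194,0.0146,0.0989,0,-1],[0.0785,-0.0116,-0.0216,0.0158,0.1072,0,-1],
```

```bash
python3 -m handwheel '[[0.0124,-0.0018,-0.0021,0.0024,0.0165,0,-1],[0.0246,-0.0036,-0.0047,0.0049,0.0330,0,-1],[0.0368,-0.0054,-0.0078,0.0073,0.0495,0,-1],[0.0489,-0.0072,-0.0112,0.0097,0.0660,0,-1],[0.0609,-0.0090,-0.0151,0.0122,0.0824,0,-1],[0.0727,-0.0107,-0.0194,0.0146,0.0989,0,-1],[0.0727,-0.0107,-0.0194,0.0146,0.0989,0,-1]]'; python3 -c "from h import *;rep('green')"
```

```text
time_s: 16.0
position: [0.5617, -0.1346, 0.1096]
tcp_rot: [-0.133, 0.745, 0.644, -0.114]
contact_force: [-11.5, -0.1, -1.8]
width: 0.132
finger_force: 29.9
t 16.0 r 108.2 ang 0.352 toolang 0.351 y -0.2 mm F axial -5.6 tang -10.1 y -1.7 ff 29.948481023311615 w 0.13174400513146337
```

```bash
python3 -m handwheel '[[-0.005,0.0007,-0.0125,0,0,0,-1],[-0.0095,0.0014,-0.025,0,0,0,-1],[-0.014,0.002,-0.0375,0,0,0,-1],[-0.0185,0.0027,-0.05,0,0,0,-1],[-0.0185,0.0027,-0.05,0,0,0,-1]]';python3 -c "from h import *;rep('green')"; python3 -m handwheel '[[0,0,0,0,0,0,-0.3],[0,0,0,0,0,0,0],[0,0,0,0,0,0,0.1],[0,0,0,0,0,0,0.1]]';python3 -c "from h import *;rep('green')"
```

```text
time_s: 16.5
position: [0.5558, -0.1338, 0.095]
tcp_rot: [-0.132, 0.745, 0.644, -0.113]
contact_force: [-8.7, -0.5, -1.8]
width: 0.134
finger_force: 29.9
t 16.5 r 92.5 ang 0.346 toolang 0.349 y -0.3 mm F axial -4.6 tang -7.5 y -1.7 ff 29.94717836380005 w 0.13435644368472158
time_s: 16.9
position: [0.5577, -0.1341, 0.0956]
tcp_rot: [-0.131, 0.745, 0.644, -0.113]
contact_force: [-0.3, 0.0, 0.1]
width: 0.449
finger_force: 0.0
t 16.9 r 93.7 ang 0.363 toolang 0.347 y -0.3 mm F axial -0.0 tang -0.3 y -0.0 ff 0.0 w 0.4488868472583319
```

Released. Withdrawing along the toggle and then straight up, and checking from the cameras.

```bash
python3 -m handwheel '[[0.0264,-0.0039,0.0731,0,0,0,0.1],[0.0528,-0.0078,0.1461,0,0,0,0.1],[0.0792,-0.0117,0.2192,0,0,0,0.1],[0.0792,-0.0117,0.5,0,0,0,0.1],[0.0792,-0.0117,0.7,0,0,0,0.1],[0.0792,-0.0117,0.7,0,0,0,0.1],[0.0792,-0.0117,0.7,0,0,0,0.1]]'
python3 - <<'E'
from h import *
s=arm.camera_model("scene");cm=arm.camera_model("wrist");im=arm.snapshot("wrist");sc=arm.snapshot("scene")
for n,m,i in(("w",cm,im),("s",s,sc)):
  for c,a in(("red",-.35),("green",.35)):
    print(n,c,blobs(i,c,(240,150,360,260) if n=="s" else None),proj(m,H[c]+.098*(np.sin(a)*ex+np.cos(a)*ez)))
cv2.imwrite("pics/w5.png",im[:,:,::-1])
print(arm.sense()["contact_force"])
E
```

```text
time_s: 17.6
position: [0.583, -0.1381, 0.3116]
tcp_rot: [-0.127, 0.746, 0.644, -0.11]
contact_force: [0.9, -0.1, -0.4]
width: 0.546
finger_force: 0.0
w red [(287, [309.4, 145.4], [297, 136, 26, 17])] [307.83956817 145.94423338]
w green [(75, [319.5, 165.1], [317, 159, 6, 13]), (174, [366.6, 174.9], [360, 168, 14, 15])] [366.4969552  174.53420417]
s red [(80, [285.1, 188.4], [281, 182, 10, 13]), (18, [284.9, 204.4], [282, 203, 7, 4])] [283.71517267 189.48284588]
s green [(90, [315.5, 180.8], [312, 174, 9, 15]), (18, [294.6, 209.7], [292, 208, 6, 5])] [314.79605165 180.94280672]
[ 0.65440653  0.5699997  -0.1399767 ]
```

View pics/w5.png

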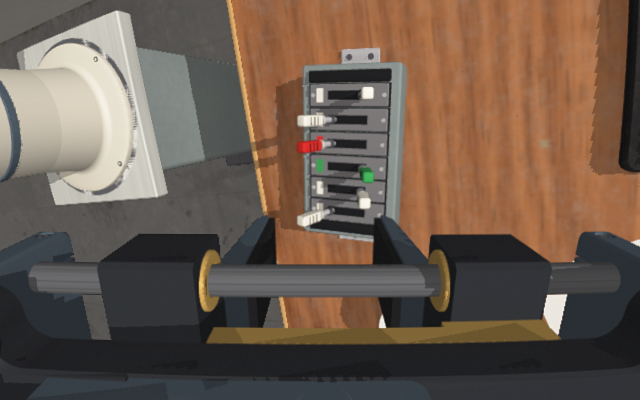

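Red leans to the vent side at (309,145) and green to the opposite side at (367,175), both where predicted with their collars in. The white toggles are unchanged and the gripper is clear.

```bash
python3 -c "from station import arm;print(arm.finish_job())"
```

```text
the job is handed in; nothing more can be done
None
```

The red toggle was switched off first and then the green one on; the final pictures show both collars back in, the white toggles unchanged and the arm clear, and the job is handed in at about 18 s of the 51 s allowed; no verdict came back.

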